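# Turn the screwdriver end for end onto its rest

## Task

The screwdriver has been left with its blade pointing at whoever works here. Pick it up, turn it end for end and lay it flat along the middle of the metal tool rest, blade between the guard walls and the handle wholly on the plain flat end, then let go. If the wrist cannot turn that far at once, you may set it down and take it afresh; leave the pliers where they lie.

Things in the scene. Friction and masses are not known exactly. Their poses are not given: they have to be found in the camera images.
- screwdriver: Flat-blade screwdriver lying loose, 165 mm long, about 70 g. Origin: mid-length, on its underside; y runs from blade to handle, x across, z up. Handle y = +5 to +81 mm, 24 high, 20 wide between fingers; grip it across from above near y = +40 (centre of mass), fingertips almost on the surface. Shank 6 mm thick, y = 2 to -82, axis 12 mm up. The blade starts pointing roughly at the robot.
- screwdriver_tip (a point): The end of the screwdriver's blade, on the axis: 82 mm from the origin along the screwdriver's -y, 12 mm above its underside.
- tool_rest: Bare-metal plate fixed to the worktop, 220 (x) x 80 (y) x 3 mm. Origin: centre of underside. Its +x end, roughly away from the robot, is the guard: 3 mm side and end walls, tops 27 mm up, round a bay 74 wide from the open mouth at x = +30 to +107 mm. From x = -110 to +30 it is flat, for the handle. Ideal: screwdriver's origin over the centre, its y along the rest's -x, underside 3 mm up.
- pliers: Long-nose pliers, 181 x 48 x 13 mm, lying loose between the screwdriver and the rest, roughly along world x; origin at the centre of the underside. A bystander: to be left where they lie.
Not all that is in view belongs to the job. What is shaped like the screwdriver but blue is not meant.

How it is judged:
By the outcome, as a careful person would: the job done as asked, in the order asked, and still so for the second after the job is handed in, with the robot touching nothing.
It also fails if it takes over 45 s, if anything falls off the work surface, if the arm or the gripper's body presses on something with over 40 N, if the wrist force passes 120 N, or if a joint passes its speed limit or range.

## Robot

A 6-joint arm with a two-finger parallel gripper is mounted at the origin on a cart in front of the work surface, level with it; the furniture and walls round the work are solid. World frame = base frame: x ahead of the robot, y to its left, z up, the work surface at z = 0. Lengths are in mm, angles in rad, forces in N, time in s.
With the tool pointing down it reaches from about 400 to 925 mm from the base axis. Payload 12.5 kg.
Tool frame: the origin (TCP) lies on the mounting face of the last link; the fingertips stand 190 mm ahead of it and the grasp point (between the pads) lies 171 mm ahead of it (env.tcp_to_tips is the distance from the TCP to the fingertips, in mm); x points along the fingers, y is the direction in which the jaws open and shut, and the axes are right-handed (so a half turn about x gives the same grasp; the last joint's range is limited). The gripper opens to 95 mm and grips with 3 to 60 N. Pads are 20 mm wide; open, the fingers measure 119 mm over their backs; the gripper's body (75 mm by 180 mm) begins 59 mm behind the grasp point.
Start: joints at [-1.263, 0.491, 1.559, -0, 1.092, -0.106], TCP at [251.326, -572.241, 404.761] pointing down, gripper open.
Joint ranges: [-3.1, 3.1], [-0.84, 2.19], [0.05, 2.79], [-1.13, 4.28], [0.06, 2.93], [-2.69, 2.69]. Speed limits (rad/s): [2.22, 2.22, 2.79, 3.14, 3.14, 3.14].

## Interface

Orientations are given as [roll, pitch, yaw] about the fixed x, y, z axes, in that order (R = Rz(yaw) Ry(pitch) Rx(roll)).
In Python, from cell import monitor, cams, job, env gives the robot as it stands. The module is installed in compiled form; this text tells all that it offers.
- The arm moves only by the tool apply_moves, never from a script. Its argument "series" is a list of rows, each a list of 3 entries, a list of its own where there are three numbers: the closure, from -1 (fully open) to 1 (shut), so that 0 is half open, then the shift along the tool's x, y, z in cm, then the turn about the tool's x in rad. A call has 1 to 20 rows; each row is the pose to reach, as a shift and turn from the pose commanded when the call began, along the tool's axes at that moment; what a row does not reach only later rows make up. A row lasts 1/8 s, in which the tool goes at most 62.5 mm and 10.7 degrees, less where a joint would pass 70% of its speed; a pose out of reach is approached as far as the arm can. A call with a gripper value outside its range is refused whole. The fingers move at their own pace and stop on an object; the grip force is fixed at half the most. Time passes only in rows, so rows that repeat a pose let the fingers close. It gives the time, the measured TCP pose, the force and the opening at its end, in the units of the state.
- monitor.state(): the state, without advancing time (a new reading comes with each control period).
- cams.read_camera(name): name is "scene" or "top"; returns a dict with "image" (384x512x3 uint8, red, green, blue), "fx", "fy", "cx", "cy" (pixels), "position" and "orientation" of the camera in the world. Camera axes: x right, y down, z forward; pixel columns grow to the right and rows downward; lengths in mm; the calibration is good to about 2 mm. A picture is of the moment at which its call begins. There is no depth.
- job.job_done(): hands the job in, once; it reports no verdict.
The state is a dict: "t": time; "joints": joint angles; "qvel": joint speeds; "tau": joint torques, N m; "eef_pos": TCP position; "tcp_rot": TCP orientation; "ft_force": force on the tool from outside, world axes, zero at the start; "moment": the same for the moment, N m; "opening": opening from 0.0 (shut) to 1.0 (fully open).
Only numpy, scipy, OpenCV 4.12 (cv2) and the standard library are available. Lean on these libraries where they do the work, as an engineer would, in place of code of your own. Each camera call takes 0.05 s, during which the arm holds its last target. There are 200 camera calls.

## Working session

There is one attempt and no reset: what is moved stays moved. The work goes in short steps, Python scripts to look and compute and a tool call to move; the robot and the scene stay as the last step left them, time stands still between calls to the robot, and variables do not carry over. Pictures are saved under pics/ and viewed, about 8 in all and at most 12, crops included, and the job is handed in when it is done.

Besides the shell and the picture viewer there is one more tool, called after "Call:" as name(argument=value, ...), one argument or row to a line, values as JSON. apply_moves: Moves the arm, as the interface text tells. Its arguments: {"type":"object","properties":{"series":{"type":"array"}},"required":["series"]}

```bash
mkdir -p pics; cat > h.py <<'E'
import numpy as np, cv2
from scipy.spatial.transform import Rotation as R
from cell import monitor, cams, job, env
def rotm(o):
    o=np.array(o,float)
    if o.shape==(3,3): return o
    if o.shape==(4,): return R.from_quat(o).as_matrix()
    return R.from_euler('xyz',o).as_matrix()
def shot(n,f=None):
    c=cams.read_camera(n)
    if f: cv2.imwrite(f,c['image'][:,:,::-1])
    return c
def ray(c,uv,z):
    uv=np.atleast_2d(uv).astype(float)
    d=np.c_[(uv[:,0]-c['cx'])/c['fx'],(uv[:,1]-c['cy'])/c['fy'],np.ones(len(uv))]@rotm(c['orientation']).T
    p=np.array(c['position']);return p+d*((z-p[2])/d[:,2])[:,None]
def proj(c,P):
    q=(np.atleast_2d(P)-np.array(c['position']))@rotm(c['orientation'])
    return np.c_[q[:,0]/q[:,2]*c['fx']+c['cx'],q[:,1]/q[:,2]*c['fy']+c['cy']]
E
python3 - <<'E'
from h import *
a=shot('scene');b=shot('top')
cv2.imwrite('pics/a.png',np.vstack([a['image'],b['image']])[:,:,::-1][:, :]) 
im=np.hstack([a['image'],b['image']]);cv2.imwrite('pics/a.png',cv2.resize(im,(800,300))[:,:,::-1])
cv2.imwrite('pics/top.png',cv2.resize(b['image'],(800,600))[:,:,::-1])
for c in (a,b): print({k:v for k,v in c.items() if k!='image'})
print(monitor.state())
E
```

```text
{'fx': 378.5199140964558, 'fy': 378.5199140964558, 'cx': 251.63524415802664, 'cy': 194.57841444528674, 'position': array([ -326.62646176, -1079.95830549,   621.37252037]), 'orientation': array([-2.04455675,  0.01214999, -0.79918721])}
{'fx': 488.570006761963, 'fy': 488.570006761963, 'cx': 257.3806141958195, 'cy': 187.34606126398393, 'position': array([ 213.2713676 , -440.33190611, 1572.07808751]), 'orientation': array([-2.99979652,  0.07104167, -1.55170363])}
{'t': 0.1, 'joints': array([-1.26257072e+00,  4.91522995e-01,  1.55943312e+00, -2.89012348e-05,
        1.09168222e+00, -1.05607257e-01]), 'qvel': array([ 0.00036992, -0.00070706, -0.00197032, -0.00165267,  0.00126118,
       -0.00052583]), 'tau': array([ 3.55783872e-03, -6.13622475e+01, -2.58606416e+01,  6.93908427e-02,
        4.70189180e-02, -4.71542626e-05]), 'eef_pos': array([ 251.33025311, -572.20209316,  404.18997951]), 'tcp_rot': array([-1.65189513,  1.56975033,  1.90354372]), 'ft_force': array([0.00616661, 0.44964374, 0.319648  ]), 'moment': array([ 0.00345679, -0.02339186,  0.02808163]), 'opening': 1.0026551235717451}
```

View pics/top.png

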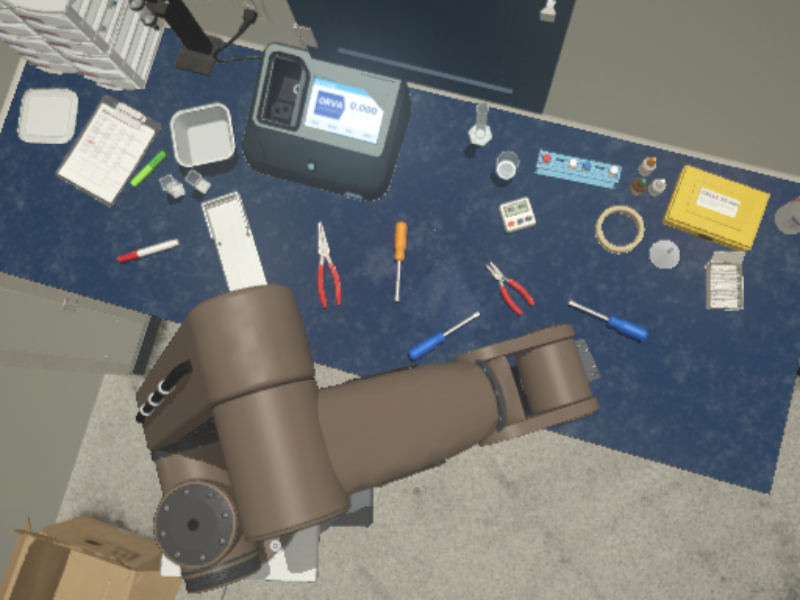

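View pics/a.png

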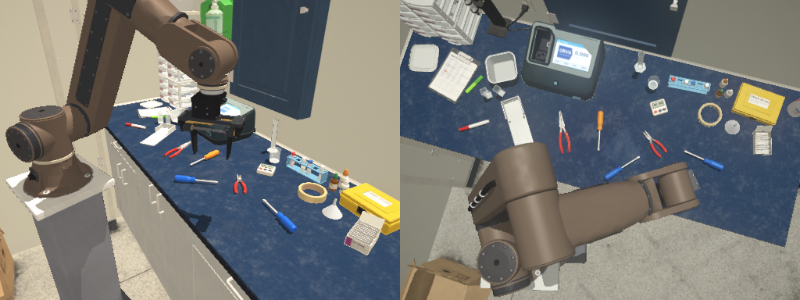

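Two pictures have been viewed. These could be mistaken for the screwdriver, at pixels in the 800x600 top view:
- orange screwdriver (400,260)
- blue screwdrivers (445,335) and (607,320)
- red marker (148,250)
- green marker (148,168)

I choose the orange one: it lies beside the pliers and its blade points down the image, towards the robot. The rest is at (235,240), partly hidden by the arm.

```bash
cat >> h.py <<'E'
def big(m):
    cs,_=cv2.findContours(m.astype(np.uint8),cv2.RETR_EXTERNAL,cv2.CHAIN_APPROX_NONE)
    return max(cs,key=cv2.contourArea)
def handle(c,z=12,box=None):
    hsv=cv2.cvtColor(c['image'],cv2.COLOR_RGB2HSV)
    m=cv2.inRange(hsv,(8,140,90),(22,255,255))
    if box: 
        k=np.zeros_like(m);k[box[1]:box[3],box[0]:box[2]]=1;m=m*k
    k=big(m>0);P=ray(c,k[:,0,:],z)
    (ctr,wh,a)=cv2.minAreaRect((P[:,:2]*10).astype(np.float32))
    bx=cv2.boxPoints((ctr,wh,a))/10
    e=[(bx[i]+bx[(i+1)%4])/2 for i in range(4)]
    i=0 if np.linalg.norm(e[0]-e[2])>np.linalg.norm(e[1]-e[3]) else 1
    return np.array(ctr)/10,np.array(wh)/10,e[i],e[i+2],cv2.boundingRect(k)
E
python3 - <<'E'
from h import *
b=shot('top');a=shot('scene')
for c in (b,a): print(handle(c,12))
im=b['image'][110:215,110:280];cv2.imwrite('pics/c.png',cv2.resize(im,None,fx=4.7,fy=4.7,interpolation=cv2.INTER_CUBIC)[:,:,::-1])
E
```

```text
(array([ 544.45942383, -318.41826172]), array([80.00518799, 19.70308075]), array([ 504.46378, -319.16327], dtype=float32), array([ 584.4551 , -317.67325], dtype=float32), (253, 142, 7, 25))
(array([ 604.38359375, -932.58046875]), array([210.08320313, 111.82836914]), array([  566.9133, -1030.7117], dtype=float32), array([ 641.8539 , -834.44934], dtype=float32), (434, 245, 78, 56))
```

View pics/c.png

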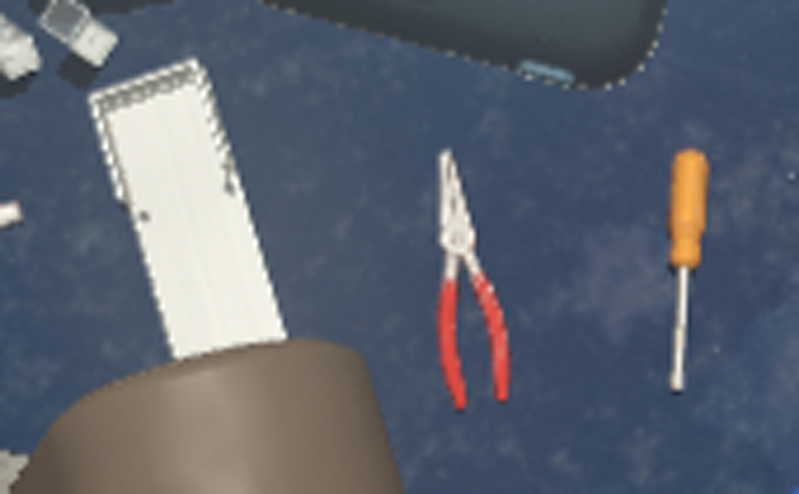

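```bash
python3 - <<'E'
from h import *
b=shot('top');s=monitor.state()
f=lambda u,v:(u/4.7+110-.4,v/4.7+110-.4)
print('tip',ray(b,f(677,388),12))
print('wall top corners',ray(b,[f(92,95),f(200,60)],27))
print('plate pts L',ray(b,[f(125,205),f(175,358)],3),'R',ray(b,[f(238,195),f(287,337)],3))
print('pliers',ray(b,[f(446,150),f(460,408),f(502,400)],8))
print(rotm(s['tcp_rot']).round(3),s['joints'],env.tcp_to_tips)
E
```

```text
tip [[ 418.5874678  -313.26365523   12.        ]]
wall top corners [[621.40479183 104.36652635  27.        ]
 [646.79972954  27.89343049  27.        ]]
plate pts L [[547.32558045  84.22916798   3.        ]
 [437.63716627  42.27204894   3.        ]] R [[554.87914017   2.75040839   3.        ]
 [453.23188429 -37.10685026   3.        ]]
pliers [[ 586.68362876 -146.23745234    8.        ]
 [ 403.67598021 -162.36857525    8.        ]
 [ 409.55777511 -191.55246989    8.        ]]
[[-0.     0.402 -0.916]
 [ 0.    -0.916 -0.402]
 [-1.    -0.    -0.   ]] [-1.26262564e+00  4.91193184e-01  1.55916953e+00 -7.52601782e-06
  1.09169922e+00 -1.05625062e-01] 190.1
```

Call:
apply_moves(
  series=[
    [-1,[0,-2,-6],0.08],
    [-1,[0,-4,-12],0.16],
    [-1,[0,-6,-18],0.24],
    [-1,[0,-8,-24],0.32],
    [-1,[0,-9.5,-30],0.4],
    [-1,[4,-11.6,-36.7],0.43],
    [-1,[8,-11.6,-36.7],0.43],
    [-1,[12,-11.6,-36.7],0.43],
    [-1,[13,-11.6,-36.7],0.43],
    [-1,[13,-11.6,-36.7],0.43],
  ],
)

```text
t: 1.5
eef_pos: [540.8, -318.9, 275.2]
tcp_rot: [1.582, 1.571, -1.576]
ft_force: [0.5, -0.9, 0.1]
opening: 1.0
```

```bash
python3 - <<'E'
from h import *
b=shot('top');a=shot('scene');s=monitor.state()
print(s['eef_pos'],s['tcp_rot'],s['joints'])
u=proj(a,[530,-318,50])[0].astype(int);print(u, handle(a,12,(u[0]-70,u[1]-50,u[0]+70,u[1]+70)))
x0,y0=max(0,u[0]-80),max(0,u[1]-80);print(x0,y0)
c1=cv2.resize(a['image'][y0:y0+150,x0:x0+160],(400,375),interpolation=cv2.INTER_CUBIC)
c2=cv2.resize(b['image'][100:250,100:260],(400,375),interpolation=cv2.INTER_CUBIC)
cv2.imwrite('pics/d.png',np.hstack([c1,c2])[:,:,::-1])
E
```

```text
[ 540.80026915 -319.01263085  276.39833687] [ 2.51112611  1.56838253 -0.64726193] [-6.38099486e-01  6.39548438e-01  1.67271955e+00 -3.00552848e-05
  8.26910969e-01  9.49512550e-01]
[268 190] (array([ 549.01088867, -309.31264648]), array([38.01575928, 99.36865845]), array([ 598.6952 , -309.33862], dtype=float32), array([ 499.32657, -309.28668], dtype=float32), (261, 192, 19, 12))
188 110
```

View pics/d.png

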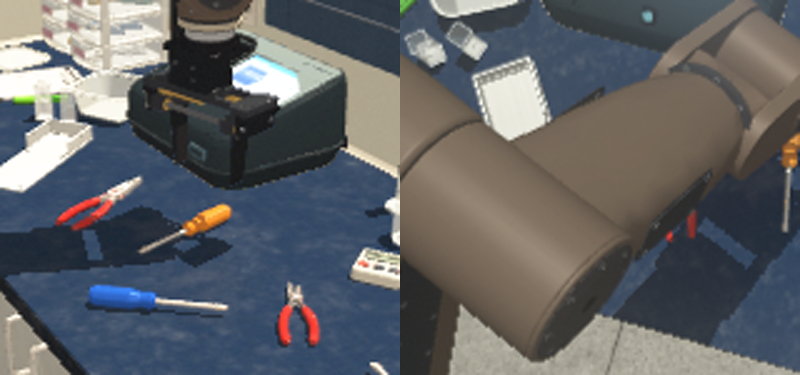

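The close crop confirms it. The scene half shows the orange screwdriver at (185,230), with its blade tip at (140,250) on the robot's side, and the gripper above it. The pliers, at (100,205), are well clear. I descend and grip.

Call:
apply_moves(
  series=[
    [-1,[4,0,0],0],
    [-1,[7,0,0],0],
    [-1,[8.2,0,0],0],
    [-1,[8.2,0,0],0],
    [0,[8.2,0,0],0],
    [0.4,[8.2,0,0],0],
    [1,[8.2,0,0],0],
    [1,[8.2,0,0],0],
    [1,[8.2,0,0],0],
    [1,[8.2,0,0],0],
    [1,[8.2,0,0],0],
    [1,[8.2,0,0],0],
  ],
)

```text
t: 3.1
eef_pos: [540.7, -318.5, 192.7]
tcp_rot: [0.585, 1.571, -2.572]
ft_force: [-0.3, 0.4, 0.5]
opening: 0.219
```

Gripped: the opening is 0.219, about 21 mm. I lift it, carry it over at height and turn it.

Call:
apply_moves(
  series=[
    [1,[-5,0,0],0],
    [1,[-10,0,0],-0.17],
    [1,[-15,0,0],-0.35],
    [1,[-20,0,1],-0.52],
    [1,[-20,-2.5,2],-0.7],
    [1,[-20,-5,3],-0.88],
    [1,[-20,-7.5,4],-1.05],
    [1,[-20,-10,4.7],-1.23],
    [1,[-20,-12.5,4.7],-1.4],
    [1,[-20,-15,4.7],-1.58],
    [1,[-20,-17.5,4.7],-1.75],
    [1,[-20,-20,4.7],-1.93],
    [1,[-20,-22.5,4.7],-2.1],
    [1,[-20,-25,4.7],-2.28],
    [1,[-20,-27.5,4.7],-2.45],
    [1,[-20,-30,4.7],-2.63],
    [1,[-20,-32,4.7],-2.8],
    [1,[-20,-33.4,4.7],-2.98],
    [1,[-20,-33.4,4.7],-2.98],
    [1,[-20,-33.4,4.7],-2.98],
  ],
)

```text
t: 5.6
eef_pos: [499.1, 15.9, 392.7]
tcp_rot: [-1.34, 1.571, -1.522]
ft_force: [-0.7, 0.2, -1.2]
opening: 0.195
```

```bash
python3 - <<'E'
from h import *
b=shot('top');a=shot('scene');s=monitor.state()
print(s['eef_pos'],s['tcp_rot'],s['joints'],s['opening'])
u=proj(a,[520,20,3])[0].astype(int);v=proj(b,[540,30,3])[0].astype(int)
x0,y0=u[0]-50,u[1]-60;x1,y1=v[0]-50,v[1]-60;print(x0,y0,x1,y1)
c1=cv2.resize(a['image'][y0:y0+120,x0:x0+100],(400,480),interpolation=cv2.INTER_CUBIC)
c2=cv2.resize(b['image'][y1:y1+120,x1:x1+100],(400,480),interpolation=cv2.INTER_CUBIC)
cv2.imwrite('pics/e.png',np.hstack([c1,c2])[:,:,::-1])
E
```

```text
[499.12944116  15.73036231 392.70479331] [-1.32001626  1.57065618 -1.50092696] [-1.00822429e-01  3.27961641e-01  1.87540955e+00 -1.71241552e-04
  9.38197663e-01 -1.49060681e+00] 0.20092243963891576
153 115 101 95
```

View pics/e.png

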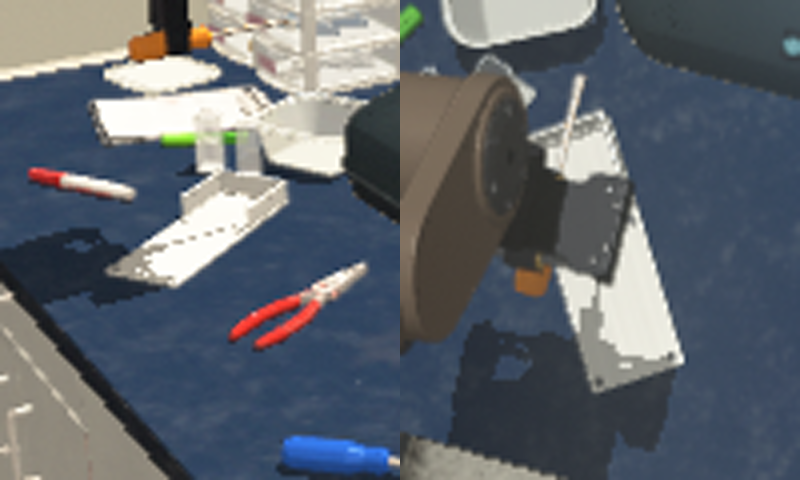

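The scene half shows the rest empty, with its near corners at (108,272) and (175,287). The held screwdriver is at (170,42). The top half shows the rest's near corners at (597,392) and (685,361), the far wall at about (608,112) and the blade tip at (580,78).

```bash
python3 - <<'E'
from h import *
b=shot('top');a=shot('scene')
T=lambda x,y:((x-400)/4+101-.4,y/4+95-.4); S=lambda x,y:(x/4+153-.4,y/4+115-.4)
n=ray(b,[T(597,392),T(685,361)],3); f=ray(b,[T(608,110)],27)
R1=ray(b,[T(632,195)],3)
sn=ray(a,[S(106,272),S(176,287)],3); sf=ray(a,[S(218,170),S(288,182)],27)
print('top near',n[:,:2],'far right wall top',f[:,:2]);print('scene near',sn[:,:2],'far',sf[:,:2])
fl=np.array([[621.4,104.4],[646.8,27.9]])
for N,F in ((n,fl),(sn,sf)):
    m=N[:,:2].mean(0);e=F[:,:2].mean(0);d=e-m
    print('len',np.linalg.norm(d),'yaw',np.arctan2(d[1],d[0]),'ctr',(m+e)/2,'widths',np.linalg.norm(N[1]-N[0]),np.linalg.norm(F[1]-F[0]))
print('tip held',ray(b,T(580,78),213),'handle end',ray(b,T(531,292),213))
E
```

```text
top near [[414.96266867  30.95371744]
 [441.43446396 -41.60485215]] far right wall top [[647.7066538   26.42902339]]
scene near [[415.55699351  40.87339061]
 [440.66512595 -34.74767916]] far [[621.76611007 118.80423904]
 [649.45283843  37.89038296]]
len 217.95448405843032 yaw 0.3341200880465653 ctr [531.14928316  30.41221632] widths 77.23666206425287 80.6065133844654
len 220.73364318469075 yaw 0.3480492838688833 ctr [531.86026699  40.70508336] widths 79.68038973118834 85.51962951569399
tip held [[619.54360228  -7.67634916 213.        ]] handle end [[460.2401781  20.0856365 213.       ]]
```

Call:
apply_moves(
  series=[
    [1,[0,0.2,-0.7],-0.17],
    [1,[2,0.2,-0.7],-0.34],
    [1,[6,0.2,-0.7],-0.51],
    [1,[10,0.2,-0.7],-0.515],
    [1,[14,0.2,-0.7],-0.515],
    [1,[16,0.2,-0.7],-0.515],
    [1,[16,0.2,-0.7],-0.515],
    [1,[16,0.2,-0.7],-0.515],
  ],
)

```text
t: 6.8
eef_pos: [492.8, 19.3, 233.4]
tcp_rot: [-0.53, 1.57, -0.193]
ft_force: [-0.0, 0.3, -1.2]
opening: 0.198
```

```bash
python3 - <<'E'
from h import *
b=shot('top');a=shot('scene');s=monitor.state()
print(s['eef_pos'],s['tcp_rot'],s['joints'],s['opening'])
x0,y0=153,115;x1,y1=101,95
c1=cv2.resize(a['image'][y0:y0+100,x0:x0+80],(480,600),interpolation=cv2.INTER_CUBIC)
c2=cv2.resize(b['image'][y1:y1+120,x1+20:x1+84],(320,600),interpolation=cv2.INTER_CUBIC)
cv2.imwrite('pics/f.png',np.hstack([c1,c2])[:,:,::-1])
E
```

```text
[492.78131749  19.35000676 233.71503936] [-0.48810412  1.56901946 -0.15120011] [-9.47651248e-02  5.69004582e-01  2.03768658e+00 -1.97202187e-04
  5.33127471e-01 -2.00229572e+00] 0.195712390109166
```

View pics/f.png

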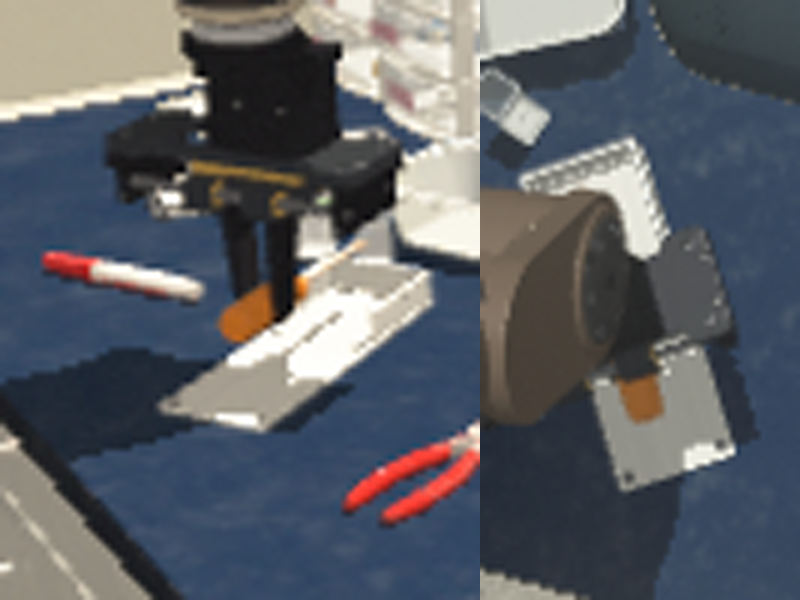

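The scene half shows the handle end at (236,330), the tip at (362,245) and the rest's near corners at (163,408) and (265,428). The top half shows the handle end at (643,418) and the near corners at (628,490) and (735,450).

```bash
python3 - <<'E'
from h import *
b=shot('top');a=shot('scene')
T=lambda x,y:((x-480)/5+121-.4,y/5+95-.4); S=lambda x,y:(x/6+153-.4,y/6+115-.4)
zu=233.6-192.7+0
zs=zu+12
r=.34;X=np.array([np.cos(r),np.sin(r)]);Y=np.array([-X[1],X[0]])
nt=ray(b,[T(628,490),T(735,450)],3)[:,:2]; ht=ray(b,T(643,412),zs+4)[0,:2]
ns=ray(a,[S(163,408),S(265,428)],3)[:,:2]; fs=ray(a,S(433,277),27)[0,:2]; tp=ray(a,S(363,244),zs)[0,:2]; he=ray(a,S(236,325),zs)[0,:2]
print('top',nt,ht,'rel mid',(ht-nt.mean(0))@X,(ht-nt.mean(0))@Y)
print('scene',ns,fs,tp,he)
for p in (fs,tp,he): print((p-ns.mean(0))@X,(p-ns.mean(0))@Y)
g=np.array([492.8,19.3]);print('expected tip,end',g+122*X,g-41*X, 'scene yaw tool',np.arctan2(*(tp-he)[::-1]))
print('yaw edges',[np.arctan2(-(d:=n[1]-n[0])[0]*-1,-d[1]) for n in (nt,ns)])
E
```

```text
top [[414.974123    29.77746635]
 [442.26005363 -40.73123604]] [458.45405738   6.40303878] rel mid 32.09074297476067 1.2496093690265435
scene [[417.303339    38.98352481]
 [443.34873975 -32.36520248]] [644.92282927  31.85005823] [610.6099738   64.13057381] [463.11960354  15.76111738]
211.83014565428377 -44.65819557909868
190.24667634317726 -2.782694520066092
35.06885228567565 0.8029094681763729
expected tip,end [607.81606919  59.98542524] [454.14705871   5.62702922] scene yaw tool 0.3168976908368047
yaw edges [np.float64(0.3692379315040446), np.float64(0.35001338457770953)]
```

The tool is within about 3 mm of the rest's midline in both views, so I lower it.

Call:
apply_moves(
  series=[
    [1,[1.5,0,-0.1],-0.01],
    [1,[2.8,0,-0.1],-0.01],
    [1,[3.5,0,-0.1],-0.01],
    [1,[3.7,0,-0.1],-0.01],
    [1,[3.7,0,-0.1],-0.01],
    [1,[3.7,0,-0.1],-0.01],
  ],
)

```text
t: 7.75
eef_pos: [491.5, 19.1, 196.7]
tcp_rot: [-0.6, 1.57, -0.253]
ft_force: [-4.3, -0.4, 19.0]
opening: 0.198
```

Call:
apply_moves(
  series=[
    [1,[-0.05,0,0],0],
    [0.5,[-0.05,0,0],0],
    [0.3,[-0.05,0,0],0],
    [0.2,[-0.05,0,0],0],
    [0.1,[-0.05,0,0],0],
    [0,[-0.05,0,0],0],
    [0,[-0.05,0,0],0],
    [0,[-1,0,0],0],
    [0,[-3,0,0],0],
    [0,[-6,0,0],0],
    [0,[-12,0,0],0],
    [0,[-18,0,0],0],
    [0,[-18,5,0],0],
    [0,[-18,11,0],0],
    [0,[-18,17,0],0],
    [0,[-18,23,0],0],
    [0,[-18,25,0],0],
    [0,[-18,25,0],0],
  ],
)

```text
t: 10.0
eef_pos: [405.8, 255.1, 376.2]
tcp_rot: [-0.198, 1.57, 0.152]
ft_force: [0.4, -0.8, -0.3]
opening: 0.498
```

```bash
python3 - <<'E'
from h import *
b=shot('top');a=shot('scene');s=monitor.state()
print(s['eef_pos'],s['joints'],s['ft_force'])
x0,y0=153,115;x1,y1=101,95
c1=cv2.resize(a['image'][y0:y0+100,x0:x0+80],(480,600),interpolation=cv2.INTER_CUBIC)
c2=cv2.resize(b['image'][y1:y1+120,x1+20:x1+84],(320,600),interpolation=cv2.INTER_CUBIC)
cv2.imwrite('pics/g.png',np.hstack([c1,c2])[:,:,::-1])
E
```

```text
[406.59567011 253.77215449 376.01752077] [ 4.20089516e-01  3.22249806e-01  1.94080660e+00 -3.11198847e-04
  8.78272325e-01 -1.49798898e+00] [ 1.08719537 -0.04555036 -0.53182924]
```

View pics/g.png

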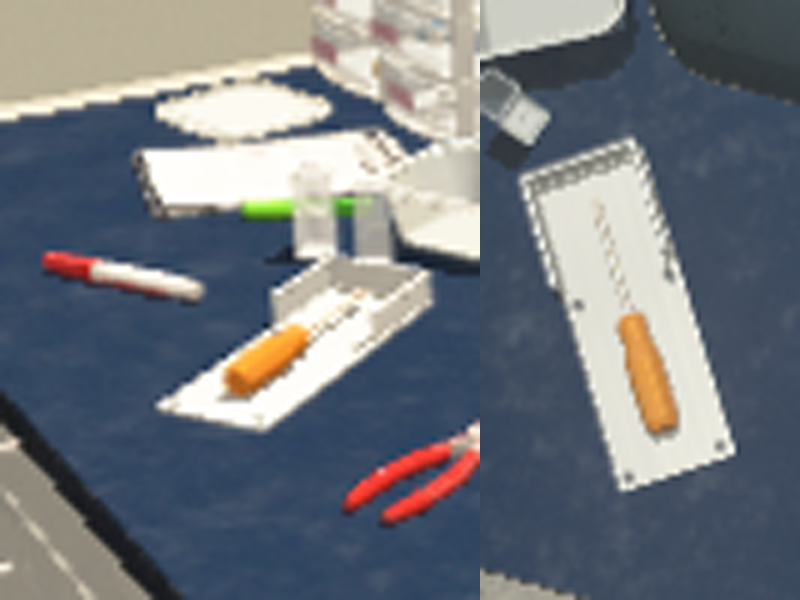

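```bash
python3 - <<'E'
from h import *
b=shot('top')
T=lambda x,y:((x-480)/5+121-.4,y/5+95-.4)
n=ray(b,[T(625,491),T(735,453)],3)[:,:2]; f=ray(b,[T(520,176),T(634,137)],27)[:,:2]
m,e=n.mean(0),f.mean(0);X=(e-m)/np.linalg.norm(e-m);Y=np.array([-X[1],X[0]]);c=(m+e)/2
print('rest yaw',np.arctan2(X[1],X[0]),'len',np.linalg.norm(e-m),'ctr',c)
h=handle(b,15,(121,150,185,200));print(h)
for q in (ray(b,T(598,202),15)[0,:2],h[0],h[2],h[3]): print((q-c)@X,(q-c)@Y)
E
```

```text
rest yaw 0.3380676574105601 len 219.92261585979537 ctr [531.01263344  31.940467  ]
(array([492.27011719,  18.64258118]), array([78.3081543 , 20.92087097]), array([455.7135   ,   4.6191382], dtype=float32), array([528.8267  ,  32.666023], dtype=float32), (149, 158, 11, 23))
79.62367804976006 -2.0961534488227205
-40.96002578436012 0.3043369988716865
-80.09852104704049 -0.8008006145457613
-1.8215423224303702 1.4094778512066248
```

```bash
python3 -c "
from h import *
print(job.job_done())"
```

```text
the job is handed in; nothing more can be done
None
```

The orange screwdriver now lies flat along the middle of the tool rest, turned end for end. I took it from above in a single grasp, turned it about 200° while lifted, lowered it onto the rest, let go and backed away. The job is handed in, at about 10 s of the 45 s allowed.

**Last check (top view):** the handle spans rest x of about -80 to -2 mm, all on the flat end. The tip is at about +80 mm, inside the guard bay. Everything I measured is within about 2 mm of the midline, and the robot is well clear.

**Pliers:** by eye, the parts of the pliers in view lie where they did before. I did not measure them again at the end.

**Disagreements and forces:**
- The scene camera read about 7–10 mm higher in y than the top camera, so I relied on the top view and on distances measured relative to the rest.
- On set-down the wrist force reached about 19 N, within the limits. I eased off half a millimetre before opening.

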